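# Tilt the culture tube rack to its slant and pin it

## Task

Gently swing the tilting tube rack by its red bar, its top going away from the robot, to the 60-degree slant (the wheel notch with the yellow marks comes under the guide block). Then lock it there with the red-headed pin from the parking block: push the pin down through the guide hole into that notch until its collar sits fully home on the guide, and let go. Leave the bottles and the flask where they stand.

Things in the scene. Friction and masses are not known exactly. Their poses are not given: they have to be found in the camera images.
- stand: Grey steel stand bolted to the bench; base plate 160 (x) x 250 (y) x 12 mm, centred at y = +10 mm. Origin on the bench midway between the trunnion bearings; y axis parallel to the trunnion axis, x away from the robot (yaw within 0.3 rad), z up. Yoke uprights, 50 mm wide in x, stand at y = -86 (158 mm high, 14 thick) and y = +87 (228 mm high, 16 thick).
- trunnion (a point): Centre of the trunnion axis, 130 mm above the stand's origin; the rack swings about the line through it along the stand's y axis.
- rack (a joint): Tilt of the rack (white, 62 x 128 mm, eight capped tubes fixed in it, cap tops 82 mm from the axis), rad: 0 upright with the red bar straight above the trunnion, positive leans its top to the stand's +x; travel -0.75 to 1.3; the yellow notch (60 degrees) is at 1.047. Nearly balanced; friction holds it wherever it is left; 2 to 4 N at the red bar moves it.
- bail (a point): Centre of the red round bar, 14 mm diameter and 128 mm long, parallel to the trunnion axis and 135 mm from it, carried on two flat 12 x 6 mm arms at its ends (58 to 64 mm from its centre). 53 mm is free between it and the tube caps. It can be gripped across from above and will turn in the grip as the rack swings.
- guide (a point): Centre of the mouth of the vertical guide hole, on top of an aluminium guide block (44 x 36 x 25 mm) on the outer side of the tall upright; stand frame (0, 112, 228 mm). Hole 12 mm in diameter, 25 mm deep, right through, with a 3 mm chamfer; the wheel's rim passes 3 mm below the block.
- yellow_notch (a point): Mouth of the yellow-marked notch, 70 mm from the axis at the rim of the aluminium index wheel (14 mm thick, at the stand's y = +112, turning with the rack): straight below the guide hole when the rack is at 1.047 rad. Notches are radial, 12.6 mm wide, 30 mm deep, open at the rim; white marks: 0 rad, blue: 0.524 rad, yellow: 1.047 rad.
- pin: Locking pin, 100 mm long, about 90 g, origin at the centre of its tip, z up to the head. Steel shank 10 mm in diameter, 54 mm long, its last 8 mm tapering to 4 mm; steel collar 28 mm in diameter, 54 to 60 mm; red round head 22 mm in diameter, 60 to 100 mm. Starts upright in the parking block. Pushed in, its taper centres a notch that is up to about 3 mm (0.05 rad) off.
- pin_collar (a point): Centre of the collar's underside, on the pin's axis 54 mm from the tip; when the pin is home it meets the guide hole's mouth.
- pin_block: Grey plastic parking block, fixed, 70 x 70 x 60 mm, with a loose vertical hole 14 mm in diameter in the middle of its top that holds the pin. Origin at the centre of its underside. It stands on the left or on the right of the stand.
- blue_bottle: Blue capped bottle, 60 mm in diameter, 140 mm tall, a bystander; origin at the centre of its base.
- orange_bottle: Orange bottle with red cap, 66 mm in diameter, 130 mm tall, a bystander; origin at the centre of its base.
- flask: Green conical flask, 76 mm in diameter at the base, 120 mm tall, a bystander; origin at the centre of its base.
There are look-alikes about, which are no part of the job. Several things have the shape of the pin; the one meant has the colours described above.

How it is judged (in metres and radians):
On the way:
1. the rack has been swung to within 4.5 degrees of its 60-degree slant (value of joint rack between 0.967 and 1.127 rad), for 0.2 s.
At the end, for the whole second after the job is handed in: The rack rests at 1.047 rad (60 degrees) within 0.06 rad, and the pin stands upright (within 0.12 rad) in the guide hole and yellow notch with its collar within 6 mm of the hole's mouth, everything at rest (value of joint rack between 0.987 and 1.107 rad and distance between pin_collar and guide below 0.006 m and angle between pin's own z axis and vertical below 0.12 rad and linear speed of pin below 0.02 m/s and velocity of joint rack between -0.05 and 0.05 rad/s); the robot touches nothing.
It fails at once if the blue bottle is shifted by more than 40 mm or tipped over (distance of blue_bottle from where it was at the start of the episode above 0.04 m or angle between blue_bottle's own z axis and vertical above 0.4 rad).
It fails at once if the orange bottle is shifted by more than 40 mm or tipped over (distance of orange_bottle from where it was at the start of the episode above 0.04 m or angle between orange_bottle's own z axis and vertical above 0.4 rad).
It fails at once if the flask is shifted by more than 40 mm or tipped over (distance of flask from where it was at the start of the episode above 0.04 m or angle between flask's own z axis and vertical above 0.4 rad).
It fails at once if the rack is flung round (faster than 3 rad/s) (velocity of joint rack above 3 rad/s or velocity of joint rack below -3 rad/s).
It also fails if it takes over 58 s, if anything falls off the work surface, if the arm or the gripper's body presses on something with over 40 N, if the wrist force passes 120 N, or if a joint passes its speed limit or range.

## Robot

A 6-joint arm with a two-finger parallel gripper is mounted at the origin on the work surface. World frame = base frame: x ahead of the robot, y to its left, z up, the work surface at z = 0. Lengths are in mm, angles in rad, forces in N, time in s.
With the tool pointing down it reaches from about 275 to 1000 mm from the base axis. Payload 8.4 kg.
Tool frame: the origin (TCP) lies midway between the tips of the shut fingers; the grasp point (between the pads) lies 19 mm behind it; z points along the fingers, y is the line along which they close (so a half turn about z gives the same grasp; the last joint's range is limited). The gripper opens to 85 mm and grips with 20 to 120 N. Pads are 22 mm wide; open, the fingers measure 114 mm over their backs; the gripper's body (76 mm by 85 mm) begins 54 mm behind the grasp point. The pads swing forward as they close: fully open they stand 13 mm farther back than shut.
Start: joints at [-1.252, 0.353, 1.633, -0, 1.155, -0.002], TCP at [197.077, -593.118, 231.281] pointing down, gripper open.
Joint ranges: [-2.63, 2.63], [-0.92, 2.1], [0.06, 2.66], [-1.3, 4.44], [0, 2.69], [-3.02, 3.02]. Speed limits (rad/s): [2.22, 2.22, 2.79, 3.14, 3.14, 3.14].

## Interface

Orientations are given as [roll, pitch, yaw] about the fixed x, y, z axes, in that order (R = Rz(yaw) Ry(pitch) Rx(roll)).
In Python, from rig import monitor, imaging, r gives the robot as it stands.
- The arm moves only by the tool drive_tool, never from a script. Its argument "plan" is a list of rows, each an object of numbers: "x", "y", "z": the shift along the tool's x, y, z in units of 50 mm (1.0 is 50 mm); "ax", "ay", "az": the turn, a rotation vector about the tool's x, y, z in units of 6 degrees (1.0 is 6 degrees); "hand": the finger opening in mm, from 0 to 85.4. In form: [{"x": .., "y": .., "z": .., "ax": .., "ay": .., "az": .., "hand": ..}, ...]. A call has 1 to 8 rows; each row is the pose to reach, as a shift and turn from the pose commanded when the call began, along the tool's axes at that moment; what a row does not reach only later rows make up. A row lasts 1/10 s, in which the tool goes at most 50 mm and 8.59 degrees, less where a joint would pass 70% of its speed; a pose out of reach is approached as far as the arm can. A call with a gripper value outside its range is refused whole. The fingers move at their own pace and stop on an object; "grip_force" is the grip in N (left out, the last holds). Time passes only in rows, so rows that repeat a pose let the fingers close. It gives the time, the measured TCP pose, the force, the opening and the grip force at its end, in the units of the state.
- monitor.sense(): the state, without advancing time (a new reading comes with each control period).
- imaging.grab_frame(name): name is "scene" or "top" or "wrist"; returns the picture (480x640x3 uint8, red, green, blue); there is no depth.
- imaging.camera_info(name): a dict with "mtx" (3x3 intrinsics, pixels), "dist" ([k1, k2, p1, p2, k3] as OpenCV has them; the pictures are not rectified), "R" (3x3) and "t" (3): a world point X has camera coordinates R X + t. Camera axes: x right, y down, z forward; pixel columns grow to the right and rows downward; lengths in mm; the calibration is good to about 2 mm. A picture is of the moment at which its call begins: read the wrist's pose just before it. camera_info takes no time and is no camera call; for the wrist camera it gives the pose at the moment of the call.
- r.sign_off(): hands the job in; it is judged then, once.
The state is a dict: "clock": time; "qpos": joint angles; "qvel": joint speeds; "joint_efforts": joint torques, N m; "eef_pos": TCP position; "tcp_rot": TCP orientation; "contact_force": force on the tool from outside, world axes, zero at the start; "wrist_torque": the same for the moment, N m; "opening": opening from 0.0 (shut) to 1.0 (fully open); "grasp_force": force on a finger pad.
Only numpy, scipy, OpenCV 4.12 (cv2) and the standard library are available. Lean on these libraries where they do the work, as an engineer would, in place of code of your own. Each camera call takes 0.05 s, during which the arm holds its last target. There are 200 camera calls.

## Working session

There is one attempt and no reset: what is moved stays moved. The work goes in short steps, Python scripts to look and compute and a tool call to move; the robot and the scene stay as the last step left them, time stands still between calls to the robot, and variables do not carry over. Pictures are saved under pics/ and viewed, at most 10 in all, crops included, and the job is handed in when it is done.

Besides the shell and the picture viewer there is one more tool, called as name([rows], argument=value, ...), one row to a line, values as JSON. drive_tool: Moves the arm, as the interface text tells. Its arguments: {"type":"object","properties":{"plan":{"type":"array","items":{"type":"object","properties":{"x":{"type":"number"},"y":{"type":"number"},"z":{"type":"number"},"ax":{"type":"number"},"ay":{"type":"number"},"az":{"type":"number"},"hand":{"type":"number"}}}},"grip_force":{"type":"number"}},"required":["plan"]}

```bash
mkdir -p pics; cat > h.py <<'E'
import numpy as np, cv2
from rig import monitor, imaging, r
def grab(n,f):
    i=imaging.camera_info(n); im=imaging.grab_frame(n); cv2.imwrite('pics/'+f,im[:,:,::-1]); return im,i
def ray(i,uv):
    K=np.array(i['mtx'],float);d=np.array(i['dist'],float);R=np.array(i['R']);t=np.array(i['t'])
    p=cv2.undistortPoints(np.array([[uv]],float),K,d)[0,0]
    return -R.T@t, R.T@np.array([p[0],p[1],1])
def onz(i,uv,z):
    o,d=ray(i,uv); return o+d*(z-o[2])/d[2]
def proj(i,P):
    rv=cv2.Rodrigues(np.array(i['R'],float))[0]
    return cv2.projectPoints(np.array(P,float).reshape(-1,1,3),rv,np.array(i['t'],float),np.array(i['mtx'],float),np.array(i['dist'],float))[0][:,0]
def tri(i1,a,i2,b):
    o1,d1=ray(i1,a);o2,d2=ray(i2,b)
    A=np.stack([d1,-d2],1);s=np.linalg.lstsq(A,o2-o1,rcond=None)[0]
    p,q=o1+s[0]*d1,o2+s[1]*d2
    return (p+q)/2,np.linalg.norm(p-q)
E
python3 - <<'E'
from h import *
for n in('scene','top'):
    im,i=grab(n,n+'0.png'); R=np.array(i['R']);print(n,-R.T@np.array(i['t']),R[2])
print(monitor.sense())
E
```

```text
scene [1294.82332448 -359.58376313  733.73836841] [-0.73916412  0.34231103 -0.58005134]
top [ 456.55748542   13.33840298 1065.51424308] [ 0.10552096  0.00364187 -0.99441041]
{'clock': 0.1, 'qpos': array([-1.25240634e+00,  3.53581531e-01,  1.63405931e+00, -3.93030915e-06,
        1.15520502e+00, -2.42389570e-03]), 'qvel': array([-0.00056854, -0.00182768, -0.00272329,  0.00189767, -0.00116178,
        0.00024307]), 'joint_efforts': array([ 5.71543314e-04, -6.06360912e+01, -3.42818785e+01,  1.61126304e-04,
        3.88795059e-03,  1.77389035e-05]), 'eef_pos': array([ 196.93723321, -592.70951678,  230.6352987 ]), 'tcp_rot': array([-3.14033943e+00,  5.56086998e-07,  3.20815474e-01]), 'contact_force': array([ 0.89965127, -0.15634436,  1.12803076]), 'wrist_torque': array([0.02566836, 0.03346073, 0.04494935]), 'grasp_force': 0.0, 'opening': 0.9989479681981907}
```

View pics/scene0.png

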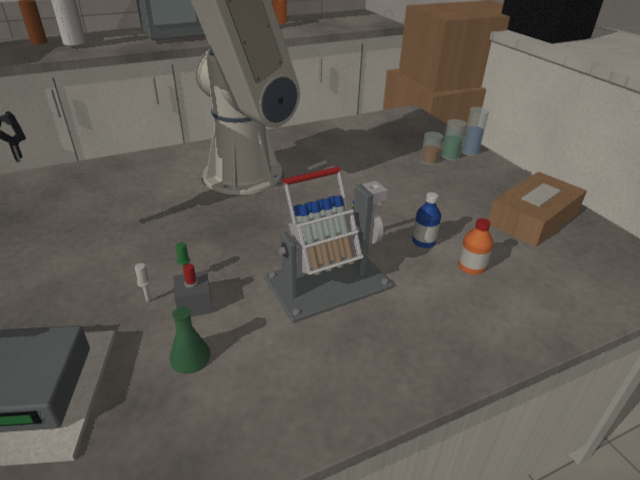

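View pics/top0.png

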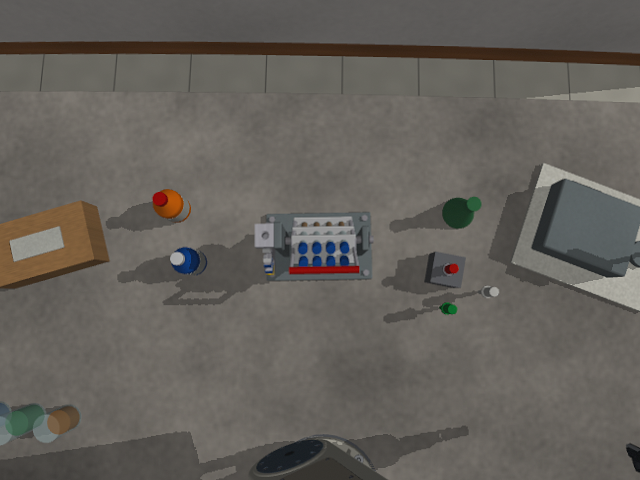

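Scene view: the rack leans towards the robot, with its red bar at (313,176) and the guide block at (373,190). The pin is in its block at (190,275), with green and white look-alikes nearby. Top view: bar at (324,269), guide block (264,235), pin head (452,268).

```bash
python3 - <<'E'
from h import *
I={};B={}
for n in('scene','top'):
    im=cv2.imread(f'pics/{n}0.png');i=imaging.camera_info(n);I[n]=i
    h=cv2.cvtColor(im,cv2.COLOR_BGR2HSV)
    m=(((h[...,0]<6)|(h[...,0]>174))&(h[...,1]>170)&(h[...,2]>70)).astype('uint8')
    c,l,s,ce=cv2.connectedComponentsWithStats(m)
    for k in range(1,c):
        if s[k,4]>30:
            pts=np.argwhere(l==k)[:,::-1].astype('float32');print(n,s[k],ce[k],cv2.minAreaRect(pts))
            B[n,k]=ce[k]
    if n=='top':
        cv2.imwrite('pics/topc.png',cv2.resize(im[195:295,240:380],None,fx=5.5,fy=5.5,interpolation=cv2.INTER_CUBIC))
E
```

```text
scene [283 167  57  17 288] [311.27777778 175.35416667] ((311.1011047363281, 175.4381866455078), (5.246722221374512, 57.26422882080078), 77.00537872314453)
scene [476 219  14  12 131] [482.48091603 224.48091603] ((482.47064208984375, 224.61766052246094), (12.369317054748535, 11.156637191772461), 14.03624439239502)
scene [184 264  11  20 162] [188.77777778 273.47530864] ((188.87586975097656, 273.5103454589844), (19.266551971435547, 9.301094055175781), 85.2363510131836)
top [153 192  15  14 166] [159.63253012 198.6626506 ] ((160.0, 198.5), (13.0, 14.0), 90.0)
top [449 264  10   9  72] [453.375      268.15277778] ((453.5, 268.0), (8.0, 9.0), 90.0)
top [289 266  70   8 451] [323.80931264 269.4767184 ] ((323.5181884765625, 269.4811096191406), (6.313733100891113, 69.08074951171875), 88.93909454345703)
```

View pics/topc.png

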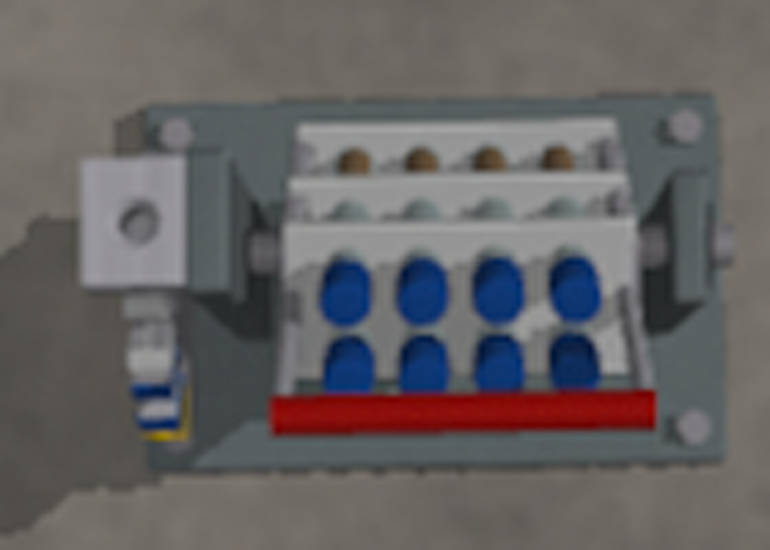

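The crop shows the hole at crop pixel (139,221), which is about (265,235) in the full image. The plate corners are clear, and the yellow mark is on the robot side.

```bash
python3 - <<'E'
from h import *
S=imaging.camera_info('scene');T=imaging.camera_info('top')
f=lambda a,b:(240+(a+.5)/5.5-.5,195+(b+.5)/5.5-.5)
g=onz(T,f(139,221),228)
C=np.array([onz(T,f(*c),12) for c in((147,105),(717,95),(724,460),(147,470))]);print(C)
y=C[[0,3]].mean(0)-C[[1,2]].mean(0);print('len',np.linalg.norm(y));y/=np.linalg.norm(y);x=np.array([y[1],-y[0],0])
yaw=np.arctan2(x[1],x[0]);ctr=C.mean(0);o1=ctr-10*y;o2=g-112*y
print('yaw',yaw,'guide',g,'o',o1,o2)
bar=tri(S,(311.3,175.4),T,(323.8,269.5));print('bar',bar)
o=(o1+o2)/2;o[2]=0
v=bar[0]-o;print('stand',v@x,v@y,v[2]-130,np.hypot(v@x,v[2]-130),np.arctan2(v@x,v[2]-130))
print('pin',tri(S,(188.8,273.5),T,(453.4,268.15)), onz(T,(453.4,268.15),100), onz(T,(453.4,268.15),104))
print('look', [onz(T,p,100) for p in ((450,309),(491,292))])
print('bottles',[onz(T,p,140) for p in ((178,259),(160,199),(473,204))])
E
```

```text
[[ 638.97792094  147.00417599   12.        ]
 [ 648.18807362 -100.74539161   12.        ]
 [ 489.89790175 -104.99283879   12.        ]
 [ 480.77201729  141.88887705   12.        ]]
len 247.4855131233585
yaw 0.0370531456223926 guide [561.12042146 121.0272995  228.        ] o [564.82942508  10.79556955  12.        ] [565.26942423   9.1041751  228.        ]
bar (array([496.48513216,   7.89866695, 247.24082126]), np.float64(1.2102131464069075))
stand -68.59321691754526 0.4901439753769144 117.24082126340173 135.83239516998265 -0.5293636896500178
pin (array([ 513.29946323, -274.79939472,   89.70223757]), np.float64(3.433129523850454)) [ 512.197399   -273.44234872  100.        ] [ 511.96689007 -272.25425334  104.        ]
look [array([ 424.19982778, -265.25473269,  100.        ]), array([ 462.07258689, -354.8779235 ,  100.        ])]
bottles [array([517.71392065, 312.33342703, 140.        ]), array([644.27045484, 357.7736229 , 140.        ]), array([ 646.29625124, -304.98351265,  140.        ])]
```

```bash
cat >> h.py <<'E'
from scipy.spatial.transform import Rotation as Ro
def plan(P,yaw=1.608,pitch=0.):
    s=monitor.sense(); R0=Ro.from_euler('xyz',s['tcp_rot']); R1=Ro.from_euler('xyz',[np.pi,pitch,yaw])
    d=R0.inv().apply(np.array(P)-s['eef_pos'])/50; w=(R0.inv()*R1).as_rotvec()/np.radians(6)
    print('t',round(s['clock'],2),'xyz',d.round(3),'a',w.round(2),'at',s['eef_pos'].round(1),s['tcp_rot'].round(3),'F',s['contact_force'].round(1))
E
python3 -c "
from h import *
plan([496.5,8,320])"
```

```text
t 0.1 xyz [ 9.474 -9.514 -1.775] a [-1.000e-02 -1.000e-02 -1.229e+01] at [ 196.9 -592.7  230.6] [-3.14   0.     0.321] F [ 0.9 -0.2  1.1]
```

drive_tool([
  {"x":0.5,"y":-0.5,"z":-1,"az":-1.4,"hand":50},
  {"x":9.47,"y":-9.51,"z":-1.78,"az":-12.29,"hand":50},
  {"x":9.47,"y":-9.51,"z":-1.78,"az":-12.29,"hand":50},
  {"x":9.47,"y":-9.51,"z":-1.78,"az":-12.29,"hand":50},
  {"x":9.47,"y":-9.51,"z":-1.78,"az":-12.29,"hand":50},
  {"x":9.47,"y":-9.51,"z":-1.78,"az":-12.29,"hand":50},
  {"x":9.47,"y":-9.51,"z":-1.78,"az":-12.29,"hand":50},
  {"x":9.47,"y":-9.51,"z":-1.78,"az":-12.29,"hand":50},
], grip_force=20)

```text
invalid input
```

```bash
python3 -c "
from h import *
plan([496.5,8,320])"
```

```text
t 0.1 xyz [ 9.474 -9.514 -1.775] a [-1.000e-02 -1.000e-02 -1.229e+01] at [ 196.9 -592.7  230.6] [-3.14   0.     0.321] F [ 0.9 -0.2  1.1]
```

drive_tool([
  {"x":0.5,"y":-0.5,"z":-1,"ax":0,"ay":0,"az":-1.4,"hand":50},
  {"x":9.47,"y":-9.51,"z":-1.78,"ax":0,"ay":0,"az":-12.29,"hand":50},
  {"x":9.47,"y":-9.51,"z":-1.78,"ax":0,"ay":0,"az":-12.29,"hand":50},
  {"x":9.47,"y":-9.51,"z":-1.78,"ax":0,"ay":0,"az":-12.29,"hand":50},
  {"x":9.47,"y":-9.51,"z":-1.78,"ax":0,"ay":0,"az":-12.29,"hand":50},
  {"x":9.47,"y":-9.51,"z":-1.78,"ax":0,"ay":0,"az":-12.29,"hand":50},
  {"x":9.47,"y":-9.51,"z":-1.78,"ax":0,"ay":0,"az":-12.29,"hand":50},
  {"x":9.47,"y":-9.51,"z":-1.78,"ax":0,"ay":0,"az":-12.29,"hand":50},
], grip_force=20)

```text
clock: 0.9
eef_pos: [366.0, -253.0, 298.4]
tcp_rot: [3.141, 0.0, 1.523]
contact_force: [1.1, -0.1, -0.1]
opening: 0.589
grasp_force: 0.0
```

```bash
python3 -c "
from h import *
plan([496.5,8,320])"
```

```text
t 0.9 xyz [ 5.339  2.359 -0.432] a [ 0.    0.   -0.81] at [ 366.  -253.   298.4] [3.141 0.    1.523] F [ 1.1 -0.1 -0.1]
```

drive_tool([
  {"x":5.34,"y":2.36,"z":-0.43,"ax":0,"ay":0,"az":-0.81,"hand":50},
  {"x":5.34,"y":2.36,"z":-0.43,"ax":0,"ay":0,"az":-0.81,"hand":50},
  {"x":5.34,"y":2.36,"z":-0.43,"ax":0,"ay":0,"az":-0.81,"hand":50},
  {"x":5.34,"y":2.36,"z":-0.43,"ax":0,"ay":0,"az":-0.81,"hand":50},
  {"x":5.34,"y":2.36,"z":-0.43,"ax":0,"ay":0,"az":-0.81,"hand":50},
  {"x":5.34,"y":2.36,"z":-0.43,"ax":0,"ay":0,"az":-0.81,"hand":50},
  {"x":5.34,"y":2.36,"z":-0.43,"ax":0,"ay":0,"az":-0.81,"hand":50},
  {"x":5.34,"y":2.36,"z":-0.43,"ax":0,"ay":0,"az":-0.81,"hand":50},
])

```text
clock: 1.7
eef_pos: [497.6, 6.2, 319.3]
tcp_rot: [-3.14, 0.0, 1.605]
contact_force: [0.6, -0.1, -0.5]
opening: 0.583
grasp_force: 0.0
```

```bash
python3 -c "
from h import *
im,i=grab('wrist','w1.png')
plan([496.5,8,229])
print(proj(i,[496.5,8,247]))
h=cv2.cvtColor(im,cv2.COLOR_RGB2HSV)
m=(((h[...,0]<6)|(h[...,0]>174))&(h[...,1]>170)&(h[...,2]>70)).astype('uint8')
c,l,s,ce=cv2.connectedComponentsWithStats(m)
for k in range(1,c):
  if s[k,4]>100: print(s[k],ce[k],onz(i,ce[k],247))
"
```

```text
t 1.75 xyz [ 0.055 -0.012  1.806] a [-0.01  0.   -0.05] at [497.3   5.3 319.3] [-3.14   0.     1.603] F [-0.1 -0.4  0.4]
[[323.39326826 249.88570742]]
[ 311  138   24  209 4609] [323.09893686 238.38663484] [496.09026677  15.19984285 247.        ]
[321 404  16  29 409] [328.51344743 418.70171149] [ 504.1320537  -116.31556529  247.        ]
```

View pics/w1.png

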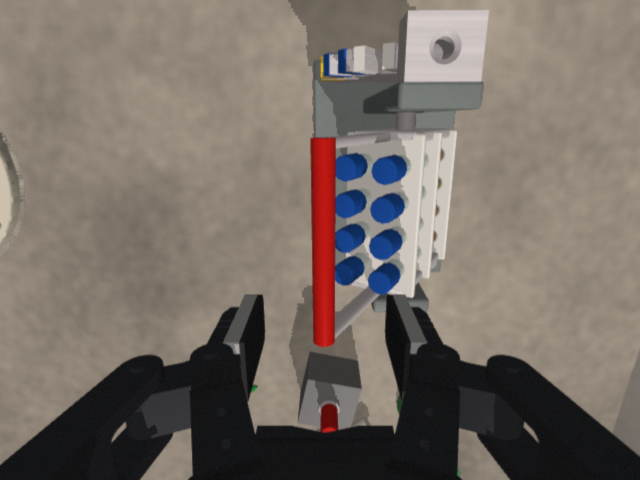

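Wrist view: the bar at (323,238) runs vertically, centred between the fingers. The guide hole is at (444,47).

drive_tool([
  {"x":0.05,"y":-0.01,"z":0.9,"ax":0,"ay":0,"az":0,"hand":50},
  {"x":0.05,"y":-0.01,"z":1.8,"ax":0,"ay":0,"az":0,"hand":50},
  {"x":0.05,"y":-0.01,"z":1.8,"ax":0,"ay":0,"az":0,"hand":40},
  {"x":0.05,"y":-0.01,"z":1.8,"ax":0,"ay":0,"az":0,"hand":20},
  {"x":0.05,"y":-0.01,"z":1.8,"ax":0,"ay":0,"az":0,"hand":10},
  {"x":0.05,"y":-0.01,"z":1.8,"ax":0,"ay":0,"az":0,"hand":10},
  {"x":0.05,"y":-0.01,"z":1.8,"ax":0,"ay":0,"az":0,"hand":10},
  {"x":0.05,"y":-0.01,"z":1.8,"ax":0,"ay":0,"az":0,"hand":10},
], grip_force=20)

```text
clock: 2.55
eef_pos: [498.2, 7.2, 232.0]
tcp_rot: [3.139, 0.001, 1.602]
contact_force: [-2.4, -3.0, 7.7]
opening: 0.156
grasp_force: 20.6
```

```bash
python3 -c "
from h import *
s=monitor.sense();print(s['opening']*85.4,s['grasp_force'],onz(imaging.camera_info('top'),(265,235.2),228))
p0=s['eef_pos']
plan(p0)
x=np.array([np.cos(.037),np.sin(.037),0])
th0=-.527
for th in np.linspace(th0,1.06,17):
  d=135*((np.sin(th)-np.sin(th0))*x+np.array([0,0,np.cos(th)-np.cos(th0)]))
  print(round(th,3),(d@x/50).round(3),(-d[2]/50).round(3))
"
```

```text
13.281894460863496 20.648421943187714 [560.31123722 120.74222965 228.        ]
t 2.55 xyz [0. 0. 0.] a [ 0.03  0.01 -0.05] at [498.2   7.2 232. ] [3.139e+00 1.000e-03 1.602e+00] F [-2.4 -3.   7.7]
-0.527 0.0 -0.0
-0.428 0.238 -0.123
-0.329 0.487 -0.222
-0.229 0.744 -0.296
-0.13 1.007 -0.343
-0.031 1.274 -0.365
0.068 1.542 -0.36
0.167 1.808 -0.329
0.267 2.069 -0.271
0.366 2.323 -0.188
0.465 2.568 -0.08
0.564 2.801 0.052
0.663 3.02 0.206
0.762 3.223 0.381
0.862 3.407 0.575
0.961 3.571 0.787
1.06 3.713 1.014
```

drive_tool([
  {"x":0,"y":0.24,"z":-0.12,"ax":0,"ay":0,"az":0,"hand":10},
  {"x":0,"y":0.49,"z":-0.22,"ax":0,"ay":0,"az":0,"hand":10},
  {"x":0,"y":0.74,"z":-0.3,"ax":0,"ay":0,"az":0,"hand":10},
  {"x":0,"y":1.01,"z":-0.34,"ax":0,"ay":0,"az":0,"hand":10},
  {"x":0,"y":1.27,"z":-0.36,"ax":0,"ay":0,"az":0,"hand":10},
  {"x":0,"y":1.54,"z":-0.36,"ax":0,"ay":0,"az":0,"hand":10},
  {"x":0,"y":1.81,"z":-0.33,"ax":0,"ay":0,"az":0,"hand":10},
  {"x":0,"y":2.07,"z":-0.27,"ax":0,"ay":0,"az":0,"hand":10},
])

```text
clock: 3.35
eef_pos: [602.0, 11.3, 243.2]
tcp_rot: [3.141, -0.0, 1.602]
contact_force: [-3.7, 0.7, -1.4]
opening: 0.152
grasp_force: 20.6
```

```bash
python3 -c "
from h import *
plan([682,15,180])"
```

```text
t 3.35 xyz [0.023 1.602 1.264] a [ 0.   -0.   -0.06] at [602.   11.3 243.2] [ 3.141 -0.     1.602] F [-3.7  0.7 -1.4]
```

drive_tool([
  {"x":0,"y":0.25,"z":0.08,"ax":0,"ay":0,"az":0,"hand":10},
  {"x":0,"y":0.5,"z":0.19,"ax":0,"ay":0,"az":0,"hand":10},
  {"x":0,"y":0.73,"z":0.32,"ax":0,"ay":0,"az":0,"hand":10},
  {"x":0,"y":0.95,"z":0.48,"ax":0,"ay":0,"az":0,"hand":10},
  {"x":0,"y":1.15,"z":0.65,"ax":0,"ay":0,"az":0,"hand":10},
  {"x":0,"y":1.34,"z":0.85,"ax":0,"ay":0,"az":0,"hand":10},
  {"x":0,"y":1.5,"z":1.06,"ax":0,"ay":0,"az":0,"hand":10},
  {"x":0,"y":1.62,"z":1.25,"ax":0,"ay":0,"az":0,"hand":10},
])

```text
clock: 4.15
eef_pos: [682.2, 13.8, 179.7]
tcp_rot: [-3.141, -0.0, 1.602]
contact_force: [-3.8, 2.7, 1.5]
opening: 0.159
grasp_force: 21.2
```

drive_tool([
  {"x":0,"y":0,"z":0,"ax":0,"ay":0,"az":0,"hand":10},
  {"x":0,"y":0,"z":0,"ax":0,"ay":0,"az":0,"hand":10},
  {"x":0,"y":0,"z":0,"ax":0,"ay":0,"az":0,"hand":10},
])

```text
clock: 4.45
eef_pos: [681.5, 13.8, 180.8]
tcp_rot: [-3.142, -0.0, 1.602]
contact_force: [-0.0, 2.9, -2.6]
opening: 0.149
grasp_force: 20.9
```

```bash
python3 - <<'E'
from h import *
plan([682,15,180])
B={}
for n in('scene','top'):
    im,i=grab(n,n+'1.png')
    h=cv2.cvtColor(im,cv2.COLOR_RGB2HSV)
    m=(((h[...,0]<6)|(h[...,0]>174))&(h[...,1]>170)&(h[...,2]>70)).astype('uint8')
    c,l,s,ce=cv2.connectedComponentsWithStats(m)
    for k in range(1,c):
        if s[k,4]>30: print(n,s[k],ce[k])
a=cv2.imread('pics/scene1.png')[165:265,280:400]
cv2.imwrite('pics/c1.png',cv2.resize(a,None,fx=5,fy=5,interpolation=cv2.INTER_CUBIC))
E
```

```text
t 4.45 xyz [0.024 0.012 0.015] a [-0.   -0.   -0.06] at [681.5  13.8 180.8] [-3.142 -0.     1.602] F [-0.   2.9 -2.6]
scene [476 219  14  12 126] [482.75396825 224.55555556]
scene [365 231  21  12  69] [378.4057971  235.95652174]
scene [325 240  27  15 162] [338.60493827 247.11728395]
scene [184 265  11  19 160] [188.85    273.56875]
top [290 175  24   6 121] [300.54545455 177.67768595]
top [334 174  21   7 101] [344.99009901 176.95049505]
top [153 192  15  14 150] [159.21333333 198.21333333]
top [449 264  10   9  71] [453.32394366 268.11267606]
```

View pics/c1.png

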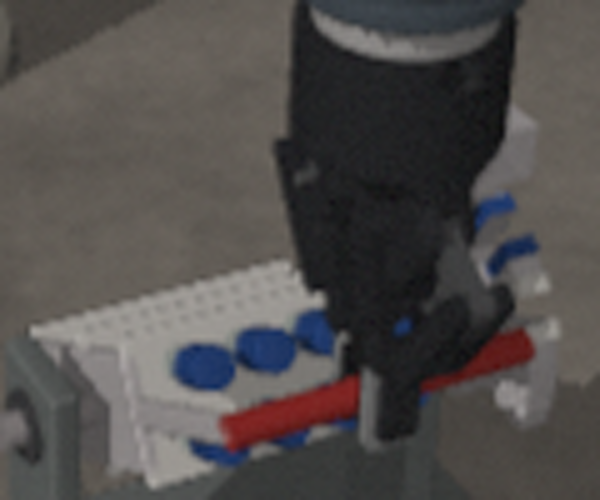

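The crop shows the rack leaning away from the robot, with the fingers holding the bar at its middle. Next I release it, back off upward and measure the angle.

drive_tool([
  {"x":0,"y":0,"z":0,"ax":0,"ay":0,"az":0,"hand":30},
  {"x":0,"y":0,"z":0,"ax":0,"ay":0,"az":0,"hand":40},
  {"x":0,"y":0,"z":0,"ax":0,"ay":0,"az":0,"hand":40},
  {"x":0,"y":0,"z":-0.5,"ax":0,"ay":0,"az":0,"hand":40},
  {"x":0,"y":0,"z":-1.4,"ax":0,"ay":0,"az":0,"hand":50},
  {"x":0,"y":-0.5,"z":-2.4,"ax":0,"ay":0,"az":0,"hand":50},
  {"x":-1,"y":-1.4,"z":-2.6,"ax":0,"ay":0,"az":0,"hand":50},
  {"x":-2,"y":-2.4,"z":-2.6,"ax":0,"ay":0,"az":0,"hand":50},
])

```text
clock: 5.35
eef_pos: [593.1, -60.5, 311.6]
tcp_rot: [3.137, 0.001, 1.604]
contact_force: [-0.0, -1.7, 0.3]
opening: 0.588
grasp_force: 0.0
```

```bash
python3 - <<'E'
from h import *
B={};I={}
for n in('scene','top'):
    im,i=grab(n,n+'2.png');I[n]=i
    h=cv2.cvtColor(im,cv2.COLOR_RGB2HSV)
    m=(((h[...,0]<6)|(h[...,0]>174))&(h[...,1]>170)&(h[...,2]>70)).astype('uint8')
    c,l,s,ce=cv2.connectedComponentsWithStats(m)
    for k in range(1,c):
        if s[k,4]>30: print(n,s[k],ce[k])
        if s[k,2]>40: B[n]=ce[k]
p=tri(I['scene'],B['scene'],I['top'],B['top']) if len(B)==2 else None
print(p)
if p: 
    for o in ((564.8,10.8),(565.3,9.1)):
        vx=(p[0][0]-o[0])+.037*(p[0][1]-o[1]); vz=p[0][2]-130;print(vx,vz,np.hypot(vx,vz),np.arctan2(vx,vz))
plan([512.5,-274,200],1.608-0.48-.0)
E
```

```text
scene [476 219  14  12 131] [482.4351145  224.39694656]
scene [325 231  61  23 366] [354.68306011 242.30054645]
scene [183 265  12  19 159] [188.70440252 273.59119497]
top [290 175  43   6 253] [311.41501976 177.49407115]
top [153 192  15  14 165] [159.62424242 198.62424242]
(array([677.6702312 ,  26.99323957, 193.62998299]), np.float64(20.71875426802648))
113.46938106072953 63.62998299429893 130.0925638695764 1.0597236432321817
113.03228106072953 63.62998299429893 129.71149254266766 1.058075435752022
t 5.45 xyz [-4.159 -1.663  2.215] a [0.01 0.02 4.5 ] at [589.6 -63.5 310.4] [3.141e+00 2.000e-03 1.600e+00] F [0.2 0.2 0.7]
```

```bash
python3 - <<'E'
from h import *
from scipy.optimize import brentq
o=np.array([565,10,130.]);y=np.array([-.037,1,0]);x=np.array([1,.037,0])
for n,uv in(('scene',(354.7,242.3)),('top',(311.4,177.5)),('top0',0)):
    if n=='scene':
        c,d=ray(imaging.camera_info(n),uv);s=((o-c)@y)/(d@y);v=c+d*s-o;print(v@x,v[2],np.hypot(v@x,v[2]),np.arctan2(v@x,v[2]))
    elif n=='top':
        c,d=ray(imaging.camera_info(n),uv)
        f=lambda th:(lambda P:(P-o)@x-135*np.sin(th))(c+d*(130+135*np.cos(th)-c[2])/d[2])
        print(brentq(f,.7,1.3))
E
```

```text
114.24364844729489 67.3141374829894 132.60016710256403 1.0383442877978466
1.0606749633853247
```

drive_tool([
  {"x":-4.16,"y":-1.5,"z":0,"ax":0,"ay":0,"az":0,"hand":50},
  {"x":-4.16,"y":-1.5,"z":0,"ax":0,"ay":0,"az":0,"hand":50},
  {"x":-4.16,"y":-1.5,"z":1,"ax":0,"ay":0,"az":0,"hand":50},
  {"x":-4.16,"y":-1.5,"z":2,"ax":0,"ay":0,"az":0,"hand":50},
  {"x":-4.16,"y":-1.5,"z":2.2,"ax":0,"ay":0,"az":0,"hand":50},
  {"x":-4.16,"y":-1.5,"z":2.2,"ax":0,"ay":0,"az":0,"hand":50},
  {"x":-4.16,"y":-1.5,"z":2.2,"ax":0,"ay":0,"az":0,"hand":50},
  {"x":-4.16,"y":-1.5,"z":2.2,"ax":0,"ay":0,"az":0,"hand":50},
])

```text
clock: 6.25
eef_pos: [525.3, -269.9, 199.8]
tcp_rot: [3.141, 0.0, 1.602]
contact_force: [0.1, 0.1, 0.4]
opening: 0.585
grasp_force: 0.0
```

```bash
python3 - <<'E'
from h import *
plan([512.5,-274,74],1.603)
im,i=grab('wrist','w2.png')
h=cv2.cvtColor(im,cv2.COLOR_RGB2HSV)
m=(((h[...,0]<6)|(h[...,0]>174))&(h[...,1]>150)&(h[...,2]>50)).astype('uint8')
c,l,s,ce=cv2.connectedComponentsWithStats(m)
for k in range(1,c):
  if s[k,4]>100: print(s[k],ce[k],onz(i,ce[k],86),onz(i,ce[k],106))
print(proj(i,[[512.5,-274,66],[512.5,-274,106],[512.5,-274,86]]))
S=imaging.camera_info('scene');print(proj(S,[[512.5,-274,66],[512.5,-274,106],[512.5,-274,86]]))
E
```

```text
t 6.25 xyz [-0.073 -0.261  2.516] a [ 0.01  0.   -0.01] at [ 525.3 -269.9  199.8] [3.141 0.    1.602] F [0.1 0.1 0.4]
[ 289  214   32   43 1114] [305.2935368  235.81956912] [ 511.5700191  -272.54299537   86.        ] [ 512.43338936 -266.32554978  106.        ]
[[307.76144532 229.88237398]
 [305.21266617 246.9910701 ]
 [306.57781022 237.82759187]]
[[189.81087023 281.75994013]
 [187.14835097 266.90937944]
 [188.49532194 274.42226151]]
```

View pics/w2.png

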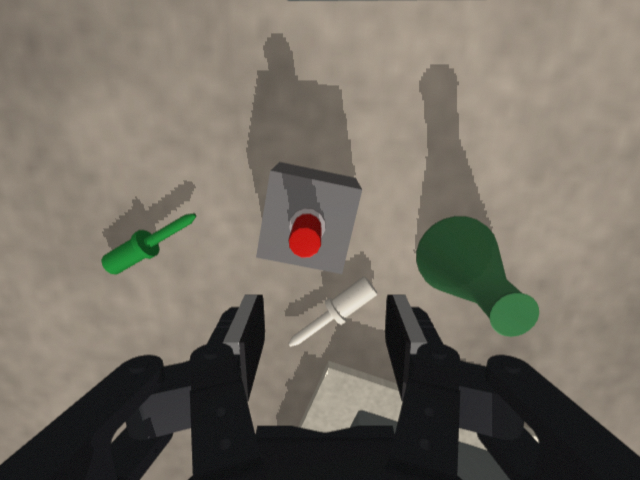

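Wrist view: the red-headed pin is in the block, head top at (305,242). The green and white look-alikes lie on the bench and the flask is clear on the right.

drive_tool([
  {"x":-0.05,"y":-0.27,"z":0.8,"ax":0,"ay":0,"az":0,"hand":50},
  {"x":-0.05,"y":-0.27,"z":1.6,"ax":0,"ay":0,"az":0,"hand":50},
  {"x":-0.05,"y":-0.27,"z":2.2,"ax":0,"ay":0,"az":0,"hand":50},
  {"x":-0.05,"y":-0.27,"z":2.5,"ax":0,"ay":0,"az":0,"hand":50},
  {"x":-0.05,"y":-0.27,"z":2.5,"ax":0,"ay":0,"az":0,"hand":30},
  {"x":-0.05,"y":-0.27,"z":2.5,"ax":0,"ay":0,"az":0,"hand":15},
  {"x":-0.05,"y":-0.27,"z":2.5,"ax":0,"ay":0,"az":0,"hand":15},
  {"x":-0.05,"y":-0.27,"z":2.5,"ax":0,"ay":0,"az":0,"hand":15},
], grip_force=60)

```text
clock: 7.1
eef_pos: [512.2, -273.7, 75.6]
tcp_rot: [3.139, 0.001, 1.602]
contact_force: [0.3, 0.7, 5.8]
opening: 0.236
grasp_force: 58.8
```

drive_tool([
  {"x":0,"y":0,"z":0,"ax":0,"ay":0,"az":0,"hand":15},
  {"x":0,"y":0,"z":0,"ax":0,"ay":0,"az":0,"hand":15},
  {"x":0,"y":0,"z":-0.5,"ax":0,"ay":0,"az":0,"hand":15},
  {"x":0,"y":0,"z":-1.2,"ax":0,"ay":0,"az":0,"hand":15},
  {"x":0,"y":0,"z":-2.2,"ax":0,"ay":0,"az":0,"hand":15},
  {"x":0,"y":0,"z":-3.2,"ax":0,"ay":0,"az":0,"hand":15},
  {"x":0,"y":0,"z":-4.2,"ax":0,"ay":0,"az":0,"hand":15},
  {"x":0,"y":0,"z":-4.8,"ax":0,"ay":0,"az":0,"hand":15},
])

```text
clock: 7.9
eef_pos: [511.7, -273.7, 319.0]
tcp_rot: [3.137, 0.003, 1.602]
contact_force: [0.5, -0.0, -0.6]
opening: 0.239
grasp_force: 59.4
```

```bash
python3 - <<'E'
from h import *
s=monitor.sense();print(s['opening']*85.4,s['grasp_force'])
plan([561,121,310],1.608)
plan([561,121,310],1.603+.3)
im,i=grab('scene','s3.png')
print(proj(i,[s['eef_pos'],s['eef_pos']+[0,0,-10],s['eef_pos']+[0,0,-75]]))
u,v=proj(i,[s['eef_pos']])[0].astype(int)
a=im[v-50:v+70,u-60:u+60,::-1];cv2.imwrite('pics/c3.png',cv2.resize(a,None,fx=4,fy=4,interpolation=cv2.INTER_CUBIC));print(u,v)
E
```

```text
20.37158610516077 59.440088868141174
t 7.9 xyz [7.86  1.231 0.163] a [ 0.05  0.03 -0.06] at [ 511.7 -273.7  319. ] [3.137e+00 3.000e-03 1.602e+00] F [ 0.5 -0.  -0.6]
t 7.9 xyz [7.86  1.231 0.163] a [ 0.04  0.03 -2.87] at [ 511.7 -273.7  319. ] [3.137e+00 3.000e-03 1.602e+00] F [ 0.5 -0.  -0.6]
[[170.5903039  173.94342241]
 [171.47766231 178.89643563]
 [176.96415662 209.52127824]]
170 173
```

View pics/c3.png

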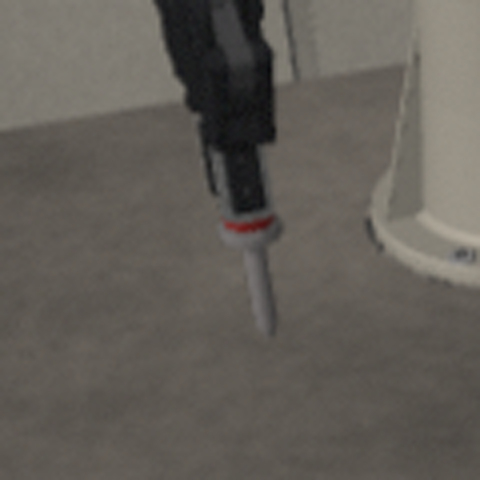

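The pin is held vertically, with its tip at about (177,206), roughly 69 mm below the TCP.

drive_tool([
  {"x":0.9,"y":0.14,"z":0,"ax":0,"ay":0,"az":0,"hand":15},
  {"x":1.8,"y":0.28,"z":0,"ax":0,"ay":0,"az":0,"hand":15},
  {"x":2.8,"y":0.43,"z":0,"ax":0,"ay":0,"az":0,"hand":15},
  {"x":3.8,"y":0.6,"z":0,"ax":0,"ay":0,"az":0,"hand":15},
  {"x":4.8,"y":0.75,"z":0,"ax":0,"ay":0,"az":0,"hand":15},
  {"x":5.8,"y":0.91,"z":0,"ax":0,"ay":0,"az":0,"hand":15},
  {"x":6.8,"y":1.06,"z":0,"ax":0,"ay":0,"az":0,"hand":15},
  {"x":7.5,"y":1.17,"z":0,"ax":0,"ay":0,"az":0,"hand":15},
])

```text
clock: 8.75
eef_pos: [557.3, 106.2, 314.2]
tcp_rot: [3.141, -0.001, 1.603]
contact_force: [1.0, -0.9, -1.2]
opening: 0.241
grasp_force: 59.4
```

drive_tool([
  {"x":0.3,"y":0.05,"z":0,"ax":0,"ay":0,"az":0,"hand":15},
  {"x":0.36,"y":0.06,"z":0,"ax":0,"ay":0,"az":0,"hand":15},
  {"x":0.36,"y":0.06,"z":0,"ax":0,"ay":0,"az":0,"hand":15},
  {"x":0.36,"y":0.06,"z":0,"ax":0,"ay":0,"az":0,"hand":15},
])

```text
clock: 9.15
eef_pos: [559.9, 120.1, 313.8]
tcp_rot: [-3.141, 0.001, 1.601]
contact_force: [-0.7, -0.1, -1.6]
opening: 0.238
grasp_force: 59.4
```

```bash
python3 - <<'E'
from h import *
plan([561,121,300],1.603)
p=monitor.sense()['eef_pos']
im,i=grab('scene','s4.png');w,iw=grab('wrist','w4.png')
print(proj(i,[p,p-[0,0,69],[561,121,228]]),proj(iw,[p-[0,0,69],[561,121,228]]))
a=im[150:225,335:415,::-1];b=w[0:300,170:470,::-1]
cv2.imwrite('pics/c4.png',np.hstack([cv2.resize(a,(400,375),interpolation=cv2.INTER_CUBIC),cv2.resize(b,(375,375))]))
E
```

```text
t 9.15 xyz [0.018 0.023 0.276] a [-0.    0.01 -0.02] at [559.9 120.1 313.8] [-3.141e+00  1.000e-03  1.601e+00] F [-0.7 -0.1 -1.6]
[[376.74060596 149.39141604]
 [373.69440783 179.85407355]
 [373.65315876 187.06040766]] [[324.9795655  254.57247543]
 [326.77761419 244.10726178]]
```

View pics/c4.png

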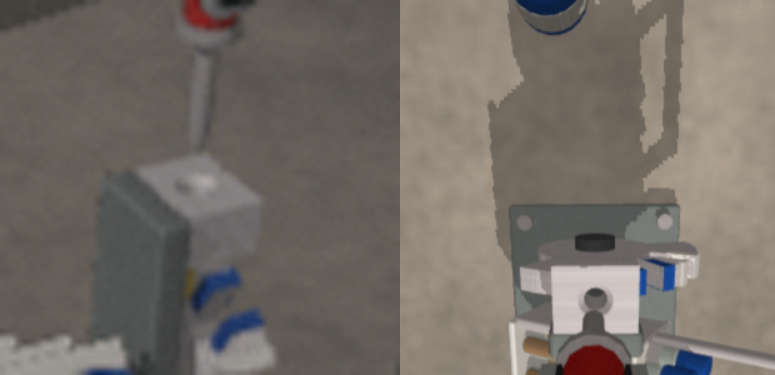

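Left crop: the tip is at about (374.2,179.6) and the hole at about (374.8,186.8) in scene pixels, with the yellow mark just under the block. Right crop: the tip is at about (327,250) and the hole at about (327,238).

```bash
python3 - <<'E'
from h import *
S=imaging.camera_info('scene');W=imaging.camera_info('wrist')
print('hole',onz(S,(374.4,186.5),228),onz(W,(326.5,238),228),tri(S,(374.4,186.5),W,(326.5,238)))
for z in(243,245): print('tip',onz(S,(373.8,179.3),z),onz(W,(326.5,250),z))
w=cv2.cvtColor(cv2.imread('pics/w4.png'),cv2.COLOR_BGR2GRAY)
print(w[232:256:2,316:338:2])
E
```

```text
hole [559.60729441 123.61477352 228.        ] [560.75125702 125.11792577 228.        ] (array([560.1710453 , 124.30644106, 227.77911918]), np.float64(1.8374410313566933))
tip [555.24780921 123.20581953 243.        ] [560.77192819 122.3853987  243.        ]
tip [558.26194286 121.23821474 245.        ] [560.74166425 123.08699232 245.        ]
[[192 193 126  69  61  60  62  71 117 176 179]
 [190 143  71  60  62  62  60  58  74 139 172]
 [179  99  93  77  65  62  65  77  93  96 159]
 [175  93  95  97  97  96  99  98  95  90 154]
 [169  96  97  98 100 101 100  99  95  91 147]
 [160 101  94  98  99 100 100  98  95 101 142]
 [153 138  98  97 100 101  99  98  95 127 138]
 [150 146 133 104  99  99 100 110 126 133 135]
 [150 142 131 103  93  89 113 131 131 133 138]
 [185 124  81  77  77  78  79  92 130 140 180]
 [189  84  74  76  77  77  77  76 132 192 195]
 [139  74  74  79  79  78  77  75  89 193 197]]
```

drive_tool([
  {"x":0.035,"y":0.01,"z":0.15,"ax":0,"ay":0,"az":0,"hand":15},
  {"x":0.035,"y":0.01,"z":0.3,"ax":0,"ay":0,"az":0,"hand":15},
  {"x":0.035,"y":0.01,"z":0.4,"ax":0,"ay":0,"az":0,"hand":15},
  {"x":0.035,"y":0.01,"z":0.5,"ax":0,"ay":0,"az":0,"hand":15},
  {"x":0.035,"y":0.01,"z":0.6,"ax":0,"ay":0,"az":0,"hand":15},
  {"x":0.035,"y":0.01,"z":0.6,"ax":0,"ay":0,"az":0,"hand":15},
])

```text
clock: 9.85
eef_pos: [560.4, 123.0, 282.9]
tcp_rot: [-3.141, 0.001, 1.602]
contact_force: [1.1, -2.2, -3.0]
opening: 0.241
grasp_force: 59.4
```

drive_tool([
  {"x":0,"y":0,"z":0.1,"ax":0,"ay":0,"az":0,"hand":15},
  {"x":0,"y":0,"z":0.2,"ax":0,"ay":0,"az":0,"hand":15},
  {"x":0,"y":0,"z":0.3,"ax":0,"ay":0,"az":0,"hand":15},
  {"x":0,"y":0,"z":0.4,"ax":0,"ay":0,"az":0,"hand":15},
  {"x":0,"y":0,"z":0.4,"ax":0,"ay":0,"az":0,"hand":15},
])

```text
clock: 10.35
eef_pos: [560.4, 123.1, 262.9]
tcp_rot: [-3.141, 0.0, 1.602]
contact_force: [2.1, -2.5, -2.9]
opening: 0.244
grasp_force: 59.3
```

drive_tool([
  {"x":0,"y":0,"z":0.08,"ax":0,"ay":0,"az":0,"hand":15},
  {"x":0,"y":0,"z":0.16,"ax":0,"ay":0,"az":0,"hand":15},
  {"x":0,"y":0,"z":0.24,"ax":0,"ay":0,"az":0,"hand":15},
  {"x":0,"y":0,"z":0.32,"ax":0,"ay":0,"az":0,"hand":15},
  {"x":0,"y":0,"z":0.32,"ax":0,"ay":0,"az":0,"hand":15},
])

```text
clock: 10.85
eef_pos: [560.5, 123.1, 247.0]
tcp_rot: [-3.141, 0.0, 1.602]
contact_force: [2.8, -4.6, -3.5]
opening: 0.24
grasp_force: 59.4
```

drive_tool([
  {"x":0,"y":0,"z":0.03,"ax":0,"ay":0,"az":0,"hand":15},
  {"x":0,"y":0,"z":0.06,"ax":0,"ay":0,"az":0,"hand":15},
  {"x":0,"y":0,"z":0.08,"ax":0,"ay":0,"az":0,"hand":15},
  {"x":0,"y":0,"z":0.08,"ax":0,"ay":0,"az":0,"hand":15},
])

```text
clock: 11.25
eef_pos: [560.6, 123.1, 243.6]
tcp_rot: [3.141, 0.0, 1.602]
contact_force: [1.4, -5.0, 1.4]
opening: 0.235
grasp_force: 60.0
```

Fz is starting to rise, so the collar is close to home. I'll press a little more.

drive_tool([
  {"x":0,"y":0,"z":0.02,"ax":0,"ay":0,"az":0,"hand":15},
  {"x":0,"y":0,"z":0.04,"ax":0,"ay":0,"az":0,"hand":15},
  {"x":0,"y":0,"z":0.04,"ax":0,"ay":0,"az":0,"hand":15},
])

```text
clock: 11.55
eef_pos: [560.7, 123.0, 243.5]
tcp_rot: [3.14, 0.0, 1.602]
contact_force: [-3.2, -7.6, 16.6]
opening: 0.238
grasp_force: 61.5
```

Descent stopped at z 243.5 with 17 N, which is exactly the height expected for home. I'll release and back off.

drive_tool([
  {"x":0,"y":0,"z":-0.03,"ax":0,"ay":0,"az":0,"hand":15},
  {"x":0,"y":0,"z":-0.03,"ax":0,"ay":0,"az":0,"hand":40},
  {"x":0,"y":0,"z":-0.03,"ax":0,"ay":0,"az":0,"hand":50},
  {"x":0,"y":0,"z":-0.03,"ax":0,"ay":0,"az":0,"hand":50},
  {"x":0,"y":0,"z":-0.5,"ax":0,"ay":0,"az":0,"hand":50},
  {"x":0,"y":0,"z":-1.3,"ax":0,"ay":0,"az":0,"hand":50},
  {"x":0,"y":-0.8,"z":-2.2,"ax":0,"ay":0,"az":0,"hand":50},
  {"x":0,"y":-1.8,"z":-2.4,"ax":0,"ay":0,"az":0,"hand":50},
])

```text
clock: 12.35
eef_pos: [481.1, 121.5, 361.9]
tcp_rot: [3.137, -0.002, 1.602]
contact_force: [0.9, 0.1, 0.8]
opening: 0.583
grasp_force: 0.0
```

```bash
python3 - <<'E'
from h import *
im,i=grab('scene','s5.png');t,_=grab('top','t5.png')
print(proj(i,[[560.3,123.5,234],[560.3,123.5,254],[560.3,123.5,274]]))
a=im[140:260,290:400,::-1]
cv2.imwrite('pics/c5.png',cv2.resize(a,None,fx=5,fy=5,interpolation=cv2.INTER_CUBIC))
E
```

```text
[[374.77638332 184.16547137]
 [375.64022633 175.70468086]
 [376.52463516 167.0425238 ]]
```

View pics/c5.png

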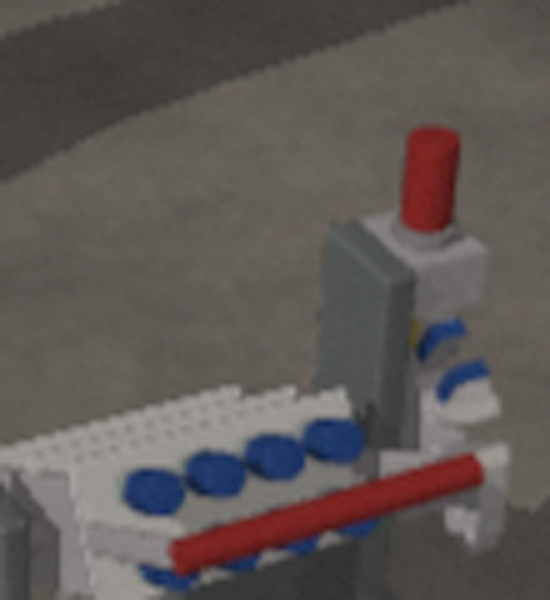

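The pin is upright with its collar flush on the guide block (head at about (376,176) in scene pixels), the rack is locked at its slant, and the robot is clear.

```bash
python3 -c "
from rig import r
print(r.sign_off())"
```

```text
the job is handed in; nothing more can be done
None
```

The rack is swung to its 60-degree slant and locked by the red-headed pin, with its collar home on the guide; I let go, backed the arm clear and handed the job in at about 12.5 s. The hand-in gave no verdict, so this rests on my own camera and force checks.

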